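# Load and close the bench drying pot

### The arm

A 7-joint arm with a two-finger parallel gripper is mounted at the origin on the work surface. World frame = base frame: x ahead of the robot, y to its left, z up, the work surface at z = 0. Lengths are in m, angles in rad, forces in N, time in s.
With the tool pointing down it reaches from about 0.4 to 0.85 m from the base axis. Payload 4.5 kg.
Tool frame: the origin (TCP) lies at the very end of the fingers, on their centre line; the grasp point (between the pads) lies 19 mm behind it; z points along the fingers, y is the line along which they close (so a half turn about z gives the same grasp; the last joint's range is limited). The gripper opens to 85 mm and grips with 20 to 120 N. Pads are 22 mm wide; open, the fingers measure 114 mm over their backs; the gripper's body (76 mm by 85 mm) begins 54 mm behind the grasp point. The pads swing forward as they close: fully open they stand 13 mm farther back than shut.
Start: joints at [1.382, 0.689, -0.195, 1.565, 0.157, 0.902, -0.215], TCP at [0.138, -0.61, 0.202] pointing down, gripper open.
Joint ranges: [-3.01, 3.01], [-0.46, 2.08], [-1.47, 1.51], [0.13, 2.56], [-1, 4.14], [0.04, 2.09], [-2.66, 2.66]. Speed limits (rad/s): [2.57, 2.57, 3.14, 3.14, 3.14, 3.14, 3.14].

### API

Orientations are given as a unit quaternion [w, x, y, z].
In Python, from rig import manip gives the robot as it stands. The module is installed in compiled form; this text tells all that it offers.
- The arm moves only by the tool apply_moves, never from a script. Its argument "series" is a list of rows, each a list of 2 entries, a list of its own where there are three numbers: the shift along the tool's x, y, z in cm, then the turn, a rotation vector about the tool's x, y, z in degrees. In form: [[[tx, ty, tz], [rx, ry, rz]], ...]. A call has 1 to 5 rows; each row is the pose to reach, as a shift and turn from the pose commanded when the call began, along the tool's axes at that moment; what a row does not reach only later rows make up. A row lasts 1/10 s, in which the tool goes at most 50 mm and 8.59 degrees, less where a joint would pass 70% of its speed; a pose out of reach is approached as far as the arm can. A call with a gripper value outside its range is refused whole. "fingers" is the opening, from 0 (shut) to 1 (fully open), set as the call begins (left out, the last holds). The fingers move at their own pace and stop on an object; the grip force is fixed at half the most. Time passes only in rows, so rows that repeat a pose let the fingers close. It gives the time, the measured TCP pose, the force and the opening at its end, in the units of the state.
- manip.observe(): the state, without advancing time (a new reading comes with each control period).
- manip.camera(name): name is "scene" or "side" or "wrist"; returns the picture (480x640x3 uint8, blue, green, red); there is no depth.
- manip.camera_model(name): a dict with "mtx" (3x3 intrinsics, pixels), "D" ([k1, k2, p1, p2, k3] as OpenCV has them; the pictures are not rectified), "R" (3x3) and "t" (3): a world point X has camera coordinates R X + t. Camera axes: x right, y down, z forward; pixel columns grow to the right and rows downward; lengths in m; the calibration is good to about 2 mm. A picture is of the moment at which its call begins: read the wrist's pose just before it. camera_model takes no time and is no camera call; for the wrist camera it gives the pose at the moment of the call.
- manip.sign_off(): hands the job in, once; it reports no verdict.
The state is a dict: "time": time; "qpos": joint angles; "dq": joint speeds; "tau": joint torques, N m; "tool_pos": TCP position; "eef_rot": TCP orientation; "ft_force": force on the tool from outside, world axes, zero at the start; "moment": the same for the moment, N m; "grip_width": opening from 0.0 (shut) to 1.0 (fully open).
Only numpy, scipy, OpenCV 4.12 (cv2) and the standard library are available. Lean on these libraries where they do the work, as an engineer would, in place of code of your own. Each camera call takes 0.05 s, during which the arm holds its last target. There are 200 camera calls.

### The job

Get the drying pot ready: take the orange cartridge from the bench and snap it fully down into the two pairs of spring clips inside the pot, then put the yellow lid on and turn it until its two lugs drop into the notches in the rim and the lid sits fully down all round. Let go of everything and leave the other things on the bench where they are.

Things in the scene. Friction and masses are not known exactly. Their poses are not given: they have to be found in the camera images.
- cartridge_mid (a point): Orange drying cartridge lying on the bench: a round body 28 mm across and 90 mm long with a square white cap (30 x 30 mm, 12 mm thick) at each end, 114 mm overall, 120 g nominal. The point is its centre, 15 mm above the bench at the start; x runs along its length, z up.
- pot: White round drying pot, fixed to the bench: outside diameter 180 mm, inside 156 mm, inner floor 6 mm and black rim 72 mm above the bench. Origin at the centre of its underside, z up. Inside stand two pairs of steel spring clips on its x axis, open to the top, at x = +34 and -34 mm, each 10 mm wide along x, their tops 45 mm above the bench.
- pot_clips (a point): Where the cartridge's centre lies when snapped in, on the pot's axis 30 mm above the bench; the cartridge lies along x (either way round), z up. Pushed straight down, it meets the clip lips with its centre about 51 mm above the bench, spreads them with roughly 5 to 20 N and snaps down onto its saddles.
- pot_rim (a point): Centre of the pot's mouth at the rim's top; axes as the pot. The rim is a black collar, inner diameter 156, outer 180 mm, with two opposite notches 19 mm wide, 9 mm deep, white showing through. The collar does not turn in use, but its angle is NOT reported: the line through the notches lies within 0.4 rad either way of x and must be found by eye or by turning the lid on the rim.
- lid_handle (a point): Centre of the lid's black bar handle, 70 mm long along x, 24 mm wide along y, 32 mm tall; z up. The lid starts flat on the bench with this point 34 mm above the bench. On the pot with the lugs on top of the collar it is 29 mm above the rim; with the lugs in the notches and the lid home, 22 mm.
- lid_disc (a point): Centre of the underside of the lid's yellow disc (174 mm across, 6 mm thick; lid 300 g nominal), axes as the handle. Below it a round spigot, 149 mm across, 12 mm deep, centres the lid loosely in the pot. Two opposite red lugs, on the handle's line (x), are 13 mm wide, reach from 79 to 95 mm from the axis and hang 7 mm below the disc. Either lug fits either notch.
- sandpaper_roll: Bystander, to be left alone: upright tan roll of sandpaper, 84 mm across and 100 mm tall; the origin is the centre of its underside.
- octagon_foot: Bystander, to be left alone: black eight-sided plastic foot, 62 mm across and 55 mm tall; the origin is the centre of its underside.
- glue: Bystander, to be left alone: upright glue bottle with a red cap, 56 mm across and 130 mm tall; the origin is the centre of its underside.
- bridge_blank: Bystander, to be left alone: dark wooden bridge blank lying flat, 170 x 36 x 12 mm; the origin is the centre of its underside.
- driver: Bystander, to be left alone: screwdriver lying on the bench, about 200 mm long; the origin is below it, on the line of its shaft.
- sanding_block: Bystander, to be left alone: cork sanding block, 110 x 60 x 35 mm; the origin is the centre of its underside.
Things that resemble listed ones, but are neither listed nor needed, are in the scene too. Of the things like the part that bears cartridge_mid, leave any that is red; of the rest the smaller one is meant.

How it is judged:
On the way:
1. The cartridge is snapped into both pairs of clips in the pot (z of cartridge_mid in the frame of pot_clips between -0.004 and 0.004 m and y of cartridge_mid in the frame of pot_clips between -0.005 and 0.005 m and x of cartridge_mid in the frame of pot_clips between -0.012 and 0.012 m and angle between the x axis of cartridge_mid and the x axis of pot_clips, either way round below 0.12 rad), for 0.2 s.
At the end, for the whole second after the job is handed in: The cartridge lies in the clips (centre within 4 mm in height, 5 mm across and 12 mm along, within 0.12 rad of the clips' line), and the lid is at rest and released on the pot, centred within 6 mm, level within 0.035 rad, its disc down on the rim within 2.5 mm, lugs in the notches (all of step 1 and z of lid_handle in the frame of pot_rim between 0.018 and 0.0245 m and horizontal distance between lid_handle and pot_rim below 0.006 m and angle between lid_handle's own z axis and vertical below 0.035 rad and linear speed of lid below 0.01 m/s and contact force between the fingers and lid below 0.1 N); the robot touches nothing.
It fails at once if A bystander on the bench is moved more than 40 mm (distance of any of sandpaper_roll, octagon_foot, glue, bridge_blank, driver, sanding_block from where it was at the start of the episode above 0.04 m).
It also fails if it takes over 72 s, if anything falls off the work surface, if the arm or the gripper's body presses on something with over 40 N, if the wrist force passes 120 N, or if a joint passes its speed limit or range.

## Working session

There is one attempt and no reset: what is moved stays moved. The work goes in short steps, Python scripts to look and compute and a tool call to move; the robot and the scene stay as the last step left them, time stands still between calls to the robot, and variables do not carry over. Pictures are saved under pics/ and viewed, on a budget of 10 in all, crops included, one or two more only if the job needs it, and the job is handed in when it is done.

Besides the shell and the picture viewer there is one more tool, called after "Request:" as a command line: name --argument value ..., lists and objects as JSON in quotes. apply_moves: Moves the arm, as the interface text tells. Its arguments: {"type":"object","properties":{"series":{"type":"array"},"fingers":{"type":"number"}},"required":["series"]}

```bash
mkdir -p pics; cat > h.py <<'E'
import numpy as np, cv2
from rig import manip
from scipy.spatial.transform import Rotation as Rn
def rays(m,uv):
    p=cv2.undistortPoints(np.array(uv,float).reshape(-1,1,2),np.array(m['mtx']),np.array(m['D'])).reshape(-1,2)
    d=np.c_[p,np.ones(len(p))]@np.array(m['R']); c=-np.array(m['R']).T@np.array(m['t'])
    return c,d
def plane(m,uv,z):
    c,d=rays(m,uv); return c+d*((z-c[2])/d[:,2])[:,None]
def proj(m,X):
    return cv2.projectPoints(np.array(X,float).reshape(-1,3),cv2.Rodrigues(np.array(m['R']))[0],np.array(m['t']),np.array(m['mtx']),np.array(m['D']))[0].reshape(-1,2)
def tool():
    s=manip.observe(); q=s['eef_rot']; return np.array(s['tool_pos']),Rn.from_quat([q[1],q[2],q[3],q[0]]),s
def delta(target,yaw=None):
    p,R,s=tool(); print('shift cm',np.round(R.inv().apply(np.array(target)-p)*100,2))
    y=R.as_matrix()[:,1]; a=np.degrees(np.arctan2(y[1],y[0])); print('tool y angle deg',round(a,2), 'z',np.round(R.as_matrix()[:,2],4))
E
python3 - <<'E'
from h import *
p,R,s=tool();print(s);print(R.as_matrix().round(3))
for n in ('scene','side','wrist'):
    m=manip.camera_model(n);print(n,-np.array(m['R']).T@np.array(m['t']));cv2.imwrite(f'pics/{n}0.png',manip.camera(n))
E
```

```text
{'time': 0.0, 'qpos': array([ 1.38181001,  0.68996409, -0.19454241,  1.56634414,  0.15732584,
        0.90248417, -0.21510744]), 'dq': array([-5.92885527e-04,  8.13935980e-05,  2.22042862e-03, -1.22770507e-03,
        3.29523065e-04, -2.22961919e-03, -5.96915377e-04]), 'tau': array([-2.78468733e-04, -5.39606595e+01, -1.26651954e+00, -1.58545625e+01,
        9.08281276e-03,  9.58448712e-03, -8.72400818e-06]), 'tool_pos': array([ 0.1378957 , -0.60888762,  0.2011972 ]), 'eef_rot': array([-8.86273140e-04,  9.93795400e-01,  1.11220002e-01, -1.66187550e-04]), 'ft_force': array([ 0.83615146, -0.18953685, -0.54923751]), 'moment': array([ 0.01118136,  0.00425828, -0.02209512]), 'grip_width': 1.0020201739797825}
[[ 0.975  0.221 -0.001]
 [ 0.221 -0.975  0.002]
 [-0.    -0.002 -1.   ]]
scene [1.18458755 0.10990396 1.08367155]
side [0.39671023 0.75705268 0.98472407]
wrist [ 0.2103155  -0.59193997  0.37244606]
```

View pics/scene0.png

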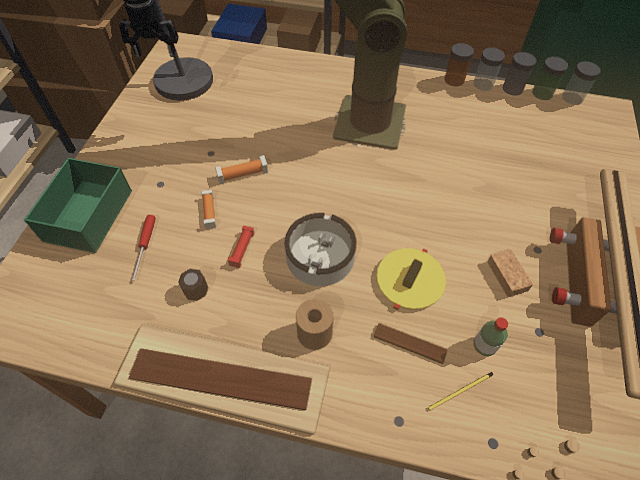

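View pics/side0.png

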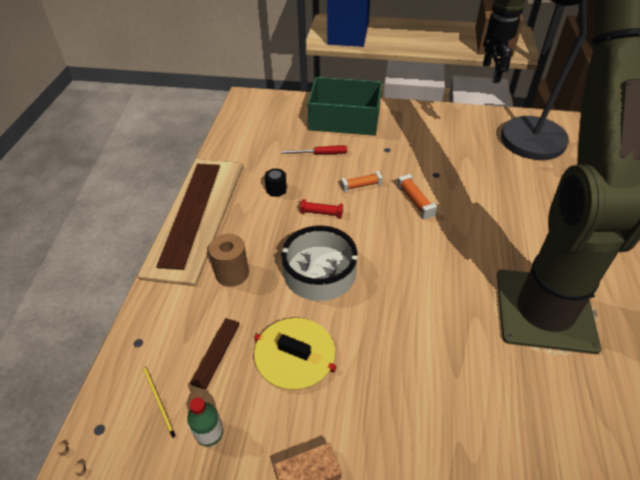

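Scene view candidates: small orange at (208,209), larger orange at (242,169), and red at (241,246). The small orange one fits, as the red is excluded and it is the smaller of the remaining two. I'll confirm this in a montage that also enlarges the pot.

```bash
cat > m1.py <<'E'
from h import *
from math import *
ims={n:cv2.imread(f'pics/{n}0.png') for n in('scene','side')}
ms={n:manip.camera_model(n) for n in ims}
def comps(n,lo,hi,amin=60,sm=None):
    hsv=cv2.cvtColor(ims[n],cv2.COLOR_BGR2HSV); mk=cv2.inRange(hsv,lo,hi)
    k,l,st,c=cv2.connectedComponentsWithStats(mk)
    return [(c[i],l==i,st[i]) for i in range(1,k) if st[i][4]>=amin]
for n in ims:
    m=ms[n]
    print(n)
    for c,mk,st in comps(n,(5,170,120),(14,255,255),120):
        ys,xs=np.nonzero(mk); P=plane(m,np.c_[xs,ys],0.02)[:,:2]
        ct=cv2.minAreaRect(P.astype(np.float32)*1000)
        w,v=np.linalg.eigh(np.cov(P.T)); a=v[:,1]
        t=P@a
        print('orange',c.round(0),st[4],'cent',((P@a).min()+(P@a).max())/2*a+np.median(P@v[:,0])*v[:,0],'ang',degrees(atan2(a[1],a[0])),'len',np.ptp(t), )
    for c,mk,st in comps(n,(20,120,90),(35,255,255),1500):
        cn=max(cv2.findContours(mk.astype(np.uint8),cv2.RETR_EXTERNAL,cv2.CHAIN_APPROX_NONE)[0],key=len)
        P=plane(m,cn.reshape(-1,2),0.018)[:,:2].astype(np.float32)
        (x,y),r=cv2.minEnclosingCircle(P); print('lid',c,x,y,r, cv2.fitEllipse(P))
    hsv=cv2.cvtColor(ims[n],cv2.COLOR_BGR2HSV)
    u=(320,240) if n=='scene' else (320,255)
    mk=((hsv[...,2]<60)).astype(np.uint8); roi=np.zeros_like(mk); cv2.circle(roi,u,55,1,-1); mk*=roi
    ys,xs=np.nonzero(mk); P=plane(m,np.c_[xs,ys],0.072)[:,:2]
    print('dark n',len(P))
    hull=cv2.convexHull(P.astype(np.float32)); print('rim',cv2.minEnclosingCircle(hull),cv2.fitEllipse(hull))
def crop(n,c,h,w,W,H): 
    x,y=c; return cv2.resize(ims[n][y-h:y+h,x-w:x+w],(W,H),interpolation=cv2.INTER_CUBIC)
a=np.hstack([crop('scene',(225,205),60,80,400,300),crop('side',(380,195),60,80,400,300)])
b=np.hstack([crop('scene',(320,245),45,60,400,300),crop('side',(320,260),45,60,400,300)])
cv2.imwrite('pics/mont.png',np.vstack([a,b]))
E
python3 m1.py
```

```text
scene
lid [410.74441108 278.55188522] 0.5494163036346436 0.200585275888443 0.08757485449314117 ((0.5496364831924438, 0.20051859319210052), (0.17102475464344025, 0.17166070640087128), 41.70961380004883)
dark n 9
rim ((0.5341663360595703, -0.03955502808094025), 0.09017585217952728) ((0.5344192385673523, -0.036200590431690216), (0.17699633538722992, 0.1819838583469391), 34.16242599487305)
side
orange [362. 181.] 257 cent [ 0.45886185 -0.36962245] ang -152.63501290061652 len 0.0890502606049419
orange [415. 192.] 306 cent [ 0.30982725 -0.34278195] ang 120.61768047648495 len 0.11233460746615476
lid [294.17239709 353.89079903] 0.5490176677703857 0.20087534189224243 0.08873514831066132 ((0.5489664077758789, 0.20107227563858032), (0.17139801383018494, 0.1752343773841858), 177.82733154296875)
dark n 1051
rim ((0.5331172347068787, -0.03491849824786186), 0.09237712621688843) ((0.532267153263092, -0.03492629528045654), (0.1797582358121872, 0.18319250643253326), 5.343496799468994)
```

View pics/mont.png

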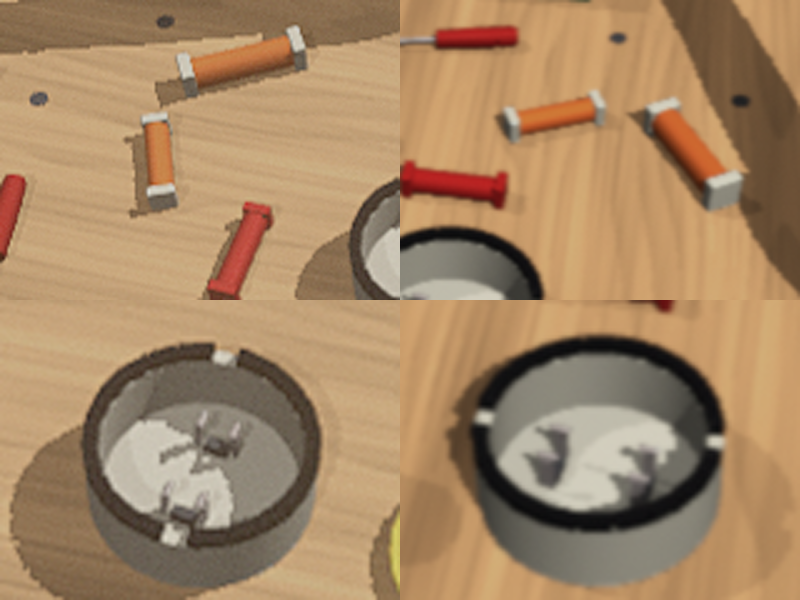

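Small orange in the montage at (158,160), white caps at both ends, 89 mm orange length: that's the one meant. Notches show at scene crop (225,357) and (174,533), side crop (485,417) and (716,440). Clips are visible in both.

```bash
python3 - <<'E'
from h import *
from math import *
ms={n:manip.camera_model(n) for n in('scene','side')}
def px(n,u,v): 
    o={'scene':(260,200),'side':(260,215)}[n]; return [o[0]+u*.3-.35,o[1]+(v-300)*.3-.35]
def line(n,pts,z,crop=True):
    P=plane(ms[n],[px(n,*p) for p in pts] if crop else pts,z); a=P[1]-P[0]
    print(n,P[:,:2].round(4).tolist(),'mid',P.mean(0)[:2].round(4),'ang',round(degrees(atan2(a[1],a[0])),1),'len',round(np.hypot(*a[:2]),4))
print('notch');line('scene',[(225,357),(174,533)],.070);line('side',[(485,417),(716,440)],.070)
print('clips');line('scene',[(222,418),(187,490)],.045);line('side',[(543,442),(632,462)],.045)
print('lugs')
for n in ms:
    im=cv2.imread(f'pics/{n}0.png');hsv=cv2.cvtColor(im,cv2.COLOR_BGR2HSV)
    mk=cv2.inRange(hsv,(0,150,70),(5,255,255))|cv2.inRange(hsv,(173,150,70),(180,255,255))
    u=(411,278) if n=='scene' else (294,354)
    roi=np.zeros_like(mk);cv2.circle(roi,u,50,255,-1);mk&=roi
    k,l,st,c=cv2.connectedComponentsWithStats(mk);i=np.argsort(-st[1:,4])[:2]+1;print(st[i,4])
    line(n,c[i],.015,False)
    bk=((hsv[...,2]<55)*255).astype(np.uint8)&roi
    ys,xs=np.nonzero(bk); P=plane(ms[n],np.c_[xs,ys],.05)[:,:2]; w,v=np.linalg.eigh(np.cov(P.T)); print('handle',P.mean(0),degrees(atan2(v[1,1],v[0,1])),np.ptp(P@v[:,1]))
# cartridge scene caps centre pixel from montage
s=2.5;o=(145,145)
line('scene',[(145+155/2.5,145+118/2.5),(145+161/2.5,145+188/2.5)],.03,False)
delta([.459-.0,-.37,.20])
E
```

```text
notch
scene [[0.4519, -0.0384], [0.6151, -0.0396]] mid [ 0.5335 -0.039 ] ang -0.4 len 0.1632
side [[0.3305, -0.0774], [0.1692, -0.0786]] mid [ 0.2498 -0.078 ] ang -179.6 len 0.1613
clips
scene [[0.492, -0.0314], [0.5623, -0.0426]] mid [ 0.5272 -0.037 ] ang -9.1 len 0.0712
side [[0.2863, -0.0819], [0.2231, -0.0718]] mid [ 0.2547 -0.0768] ang 170.9 len 0.064
lugs
[11  7]
scene [[0.6347, 0.1766], [0.4592, 0.2261]] mid [0.547  0.2014] ang 164.2 len 0.1823Traceback (most recent call last):
  File "<stdin>", line 20, in <module>
  File "h.py", line 9, in plane
    c,d=rays(m,uv); return c+d*((z-c[2])/d[:,2])[:,None]
        ~~~~^^^^^^
  File "h.py", line 5, in rays
    p=cv2.undistortPoints(np.array(uv,float).reshape(-1,1,2),np.array(m['mtx']),np.array(m['D'])).reshape(-1,2)
      ~~~~~~~~~~~~~~~~~~~^^^^^^^^^^^^^^^^^^^^^^^^^^^^^^^^^^^^^^^^^^^^^^^^^^^^^^^^^^^^^^^^^^^^^^^^
cv2.error: OpenCV(4.12.0) /io/opencv/modules/calib3d/src/undistort.dispatch.cpp:347: error: (-215:Assertion failed) CV_IS_MAT(_src) && CV_IS_MAT(_dst) && (_src->rows == 1 || _src->cols == 1) && (_dst->rows == 1 || _dst->cols == 1) && _src->cols + _src->rows - 1 == _dst->rows + _dst->cols - 1 && (CV_MAT_TYPE(_src->type) == CV_32FC2 || CV_MAT_TYPE(_src->type) == CV_64FC2) && (CV_MAT_TYPE(_dst->type) == CV_32FC2 || CV_MAT_TYPE(_dst->type) == CV_64FC2) in function 'cvUndistortPointsInternal'
```

Notch line is about -0.4° in world and clips line about -9.1°, from the scene view. The side-view angles agree, but their positions were off because of a crop-offset slip. Lid line is about -15.8°. Moving above the cartridge now.

Request:
apply_moves --series '[[[5,-2,0],[0,0,-3]],[[10,-4.5,0],[0,0,-6]],[[15,-7,0],[0,0,-9]],[[20,-9,0],[0,0,-12]],[[25,-11,0],[0,0,-14.6]]]' --fingers 1

```text
time: 0.65
tool_pos: [0.3396, -0.4589, 0.2019]
eef_rot: [-0.0, 0.971, 0.237, -0.0]
ft_force: [0.3, -0.8, -0.4]
grip_width: 1.0
```

```bash
python3 - <<'E'
from h import *
delta([.459,-.37,.2])
E
```

```text
shift cm [14.69 -2.38  0.19]
tool y angle deg -62.53 z [-4.e-04  2.e-04 -1.e+00]
```

Request:
apply_moves --series '[[[5,-1,0],[0,0,0]],[[9,-2.4,0],[0,0,0]],[[9,-2.4,0],[0,0,0]],[[9,-2.4,0],[0,0,0]]]'

```text
time: 1.05
tool_pos: [0.4081, -0.3966, 0.2018]
eef_rot: [-0.0, 0.971, 0.238, -0.0]
ft_force: [-0.6, -0.8, -0.2]
grip_width: 1.001
```

```bash
cat > cart.py <<'E'
from h import *
import sys
m=manip.camera_model('wrist'); im=manip.camera('wrist'); cv2.imwrite(sys.argv[1],im); zc=float(sys.argv[2])
hsv=cv2.cvtColor(im,cv2.COLOR_BGR2HSV); mk=cv2.inRange(hsv,(4,150,80),(16,255,255))
k,l,st,c=cv2.connectedComponentsWithStats(mk)
for i in range(1,k):
    if st[i][4]<400: continue
    cn=max(cv2.findContours((l==i).astype(np.uint8),cv2.RETR_EXTERNAL,cv2.CHAIN_APPROX_NONE)[0],key=len).reshape(-1,2)
    P=plane(m,cn,zc)[:,:2].astype(np.float32)
    (x,y),wh,a=cv2.minAreaRect(P*1000); print(st[i],c[i].round(),'centre',x,y,'size',wh,a)
    delta([x/1000,y/1000,float(sys.argv[3])])
E
python3 cart.py pics/w1.png 0.02 0.004
```

```text
[465  66  52 106 524] [491. 124.] centre 567.5242919921875 -506.4052734375 size (99.77800750732422, 28.026994705200195) 12.268372535705566
shift cm [ 9.35 17.02 19.76]
tool y angle deg -62.64 z [-1.4e-03 -4.0e-04 -1.0e+00]
[ 305  105   34   97 2741] [321. 152.] centre 460.044921875 -374.2434997558594 size (91.26277923583984, 28.163694381713867) 24.521467208862305
shift cm [ 5.87  0.34 19.77]
tool y angle deg -62.64 z [-1.4e-03 -4.0e-04 -1.0e+00]
[ 155  246  113   42 3534] [212. 267.] centre 302.17828369140625 -324.6097717285156 size (39.64611053466797, 123.6119384765625) 31.754915237426758
shift cm [ -5.87 -11.32  19.79]
tool y angle deg -62.64 z [-1.4e-03 -4.0e-04 -1.0e+00]
```

View pics/w1.png

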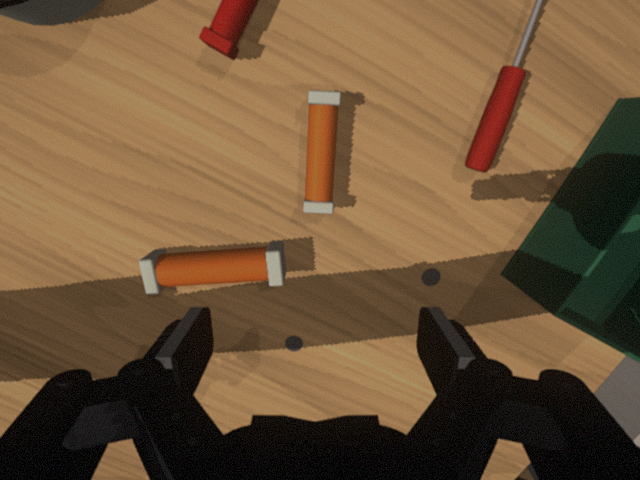

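Cartridge is at wrist (321,152) with nothing near it; the larger one is at (212,267). Going down to grasp.

Request:
apply_moves --series '[[[3.5,0.2,3],[0,0,2.9]],[[5.9,0.3,7.5],[0,0,2.9]],[[5.9,0.3,12.5],[0,0,2.9]],[[5.9,0.3,16.5],[0,0,2.9]],[[5.9,0.3,18.5],[0,0,2.9]]]'

```text
time: 1.6
tool_pos: [0.4572, -0.3738, 0.0131]
eef_rot: [-0.002, 0.978, 0.21, -0.003]
ft_force: [0.4, 0.2, 0.1]
grip_width: 1.001
```

Request:
apply_moves --series '[[[0,0,0.6],[0,0,0]],[[0,0,1.2],[0,0,0]],[[0,0,1.2],[0,0,0]]]'

```text
time: 1.9
tool_pos: [0.461, -0.3745, 0.0055]
eef_rot: [0.001, 0.977, 0.211, 0.0]
ft_force: [-0.4, 0.2, 0.8]
grip_width: 0.998
```

Request:
apply_moves --series '[[[0,0,0],[0,0,0]],[[0,0,0],[0,0,0]],[[0,0,0],[0,0,0]],[[0,0,0],[0,0,0]],[[0,0,0],[0,0,0]]]' --fingers 0

```text
time: 2.4
tool_pos: [0.4614, -0.3733, 0.0053]
eef_rot: [0.0, 0.977, 0.212, 0.0]
ft_force: [0.5, 0.6, 0.2]
grip_width: 0.148
```

Request:
apply_moves --series '[[[0,0,0],[0,0,0]],[[0,0,0],[0,0,0]],[[0,0,0],[0,0,0]]]'

```text
time: 2.7
tool_pos: [0.4612, -0.3732, 0.005]
eef_rot: [-0.0, 0.977, 0.212, -0.0]
ft_force: [-0.3, -0.6, -1.2]
grip_width: 0.001
```

```bash
python3 cart.py pics/w2.png 0.02 0.004
```

```text
[ 288  209   61   97 5204] [318. 253.] centre 478.60589599609375 -365.8526611328125 size (47.559661865234375, 27.263999938964844) 24.59474754333496
shift cm [1.89 0.05 0.1 ]
tool y angle deg -65.53 z [-0. -0. -1.]
```

View pics/w2.png

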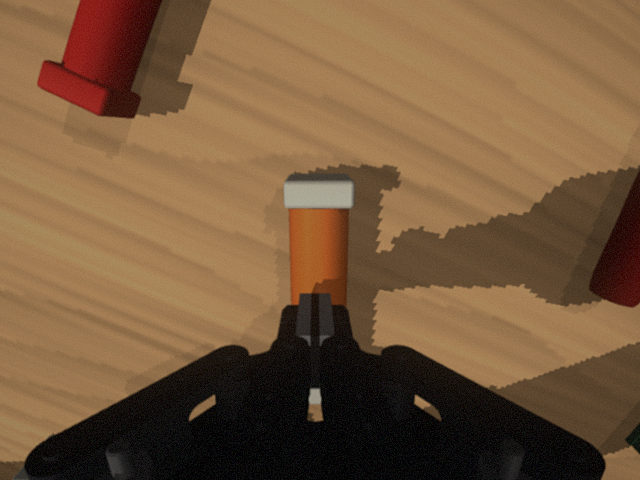

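```bash
python3 - <<'E'
from h import *
p,R,s=tool(); m=manip.camera_model('wrist')
for dz in(0,-.01,-.02,-.03): print(dz,proj(m,p+R.apply([0,0,dz])), [proj(m,p+R.apply([x,0,dz])).round().tolist() for x in(-.011,.011)])
print('cap end',proj(m,[p+R.apply([.057,y,0])+[0,0,.025] for y in(-.015,.015)]),proj(m,[p+R.apply([.045,y,0])+[0,0,.01] for y in(-.014,.014)]))
for z in (.005,.015,.03):print(z,plane(m,[[286,207],[353,207]],z), p)
print(s['qpos'],s['tau'])
im=manip.camera('side'); ms=manip.camera_model('side');u=proj(ms,p)[0].astype(int);print(u)
a=cv2.resize(im[max(u[1]-60,0):u[1]+40,u[0]-60:u[0]+60],(720,600),interpolation=cv2.INTER_CUBIC);cv2.imwrite('pics/s2.png',a)
E
```

```text
0 [[316.99474635 283.49357599]] [[[317.0, 302.0]], [[317.0, 264.0]]]
-0.01 [[317.1046474  291.56930376]] [[[317.0, 311.0]], [[317.0, 271.0]]]
-0.02 [[317.22684843 300.55990685]] [[[317.0, 321.0]], [[317.0, 279.0]]]
-0.03 [[317.36349777 310.62742187]] [[[317.0, 332.0]], [[317.0, 288.0]]]
cap end [[280.98180194 179.42181665]
 [354.31742918 179.4686463 ]] [[286.83522077 201.76576077]
 [347.84627041 201.80271983]]
0.005 [[ 0.49180079 -0.34250572  0.005     ]
 [ 0.50540414 -0.37234361  0.005     ]] [ 0.46118585 -0.37320639  0.00497551]
0.015 [[ 0.49394966 -0.34243575  0.015     ]
 [ 0.50675822 -0.37053034  0.015     ]] [ 0.46118585 -0.37320639  0.00497551]
0.03 [[ 0.49717296 -0.34233078  0.03      ]
 [ 0.50878935 -0.36781045  0.03      ]] [ 0.46118585 -0.37320639  0.00497551]
[ 0.67884643  0.93153199 -0.13386461  1.78984036  0.25592041  0.43709039
 -0.7778213 ] [-2.84741174e-03 -5.64689004e+01 -5.45801651e-01 -8.39184880e+00
  5.38088236e-03  1.68630937e-03  2.61543329e-05]
[361 184]
```

View pics/s2.png

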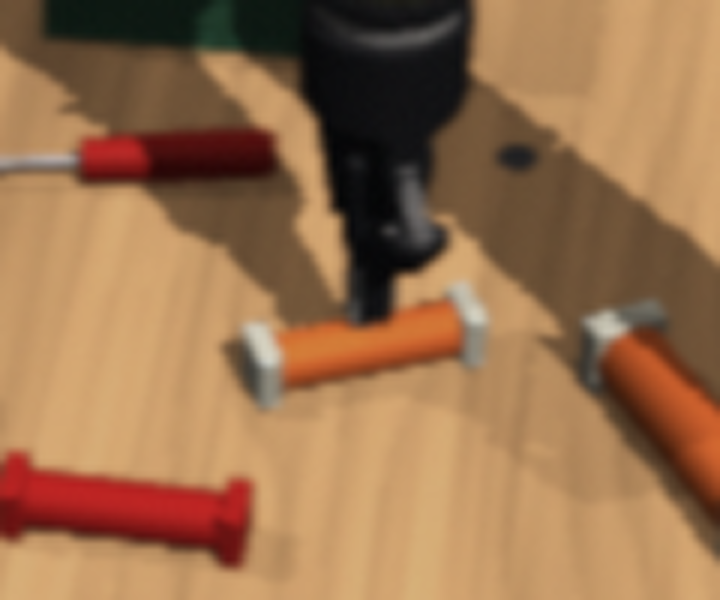

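```bash
python3 - <<'E'
from h import *
p,R,s=tool(); ms=manip.camera_model('side')
for z in (0,.01,.02,.03,.04): print(z,proj(ms,[[p[0],p[1],z]]).round(1), ((proj(ms,[[p[0],p[1],z]])-[301,124])*6).round())
print(s['tool_pos'],s['ft_force'],s['moment'],s['grip_width'])
E
```

```text
0 [[361.1 185.3]] [[361. 368.]]
0.01 [[361.3 182.7]] [[362. 352.]]
0.02 [[361.5 180. ]] [[363. 336.]]
0.03 [[361.6 177.3]] [[364. 320.]]
0.04 [[361.8 174.6]] [[365. 304.]]
[ 0.46115268 -0.37322708  0.00495183] [ 0.23867235 -0.26360857  0.04070883] [ 0.01549154 -0.00973381 -0.01753316] 0.0031847392697257663
```

Request:
apply_moves --series '[[[0,0,0],[0,0,0]],[[0,0,0],[0,0,0]],[[0,0,0],[0,0,0]],[[0,0,0],[0,0,0]],[[0,0,0],[0,0,0]]]' --fingers 0.7

```text
time: 3.3
tool_pos: [0.4612, -0.3732, 0.005]
eef_rot: [0.0, 0.977, 0.212, -0.0]
ft_force: [0.1, -0.4, 1.1]
grip_width: 0.698
```

The shut tips really sit about 25 mm higher than the reported TCP: they are at z≈0.030 in the side view and the wrist view agrees. I'll go lower gently, watching the force.

Request:
apply_moves --series '[[[0,0,0.5],[0,0,0]],[[0,0,1.0],[0,0,0]],[[0,0,1.4],[0,0,0]],[[0,0,1.6],[0,0,0]],[[0,0,1.6],[0,0,0]]]'

```text
time: 3.8
tool_pos: [0.4609, -0.373, -0.0115]
eef_rot: [-0.0, 0.977, 0.212, -0.0]
ft_force: [-0.3, 0.8, 0.5]
grip_width: 0.698
```

Request:
apply_moves --series '[[[0,0,0.2],[0,0,0]],[[0,0,0.4],[0,0,0]],[[0,0,0.5],[0,0,0]],[[0,0,0.5],[0,0,0]]]'

```text
time: 4.2
tool_pos: [0.4611, -0.3732, -0.0161]
eef_rot: [-0.0, 0.977, 0.212, -0.0]
ft_force: [0.3, -0.3, 0.2]
grip_width: 0.695
```

Request:
apply_moves --series '[[[0,0,0],[0,0,0]],[[0,0,0],[0,0,0]],[[0,0,0],[0,0,0]],[[0,0,0],[0,0,0]],[[0,0,0],[0,0,0]]]' --fingers 0

```text
time: 4.7
tool_pos: [0.4614, -0.3735, -0.0155]
eef_rot: [0.0, 0.977, 0.212, 0.0]
ft_force: [-0.9, 0.0, 5.7]
grip_width: 0.294
```

Request:
apply_moves --series '[[[0,0,0],[0,0,0]],[[0,0,0],[0,0,0]]]'

```text
time: 4.9
tool_pos: [0.4614, -0.3735, -0.0155]
eef_rot: [0.0, 0.977, 0.212, 0.0]
ft_force: [-1.0, 0.1, 4.9]
grip_width: 0.297
```

Gripped at 25 mm, less than the 28 mm diameter, so the pads sit above the centre. I'll reopen a little and go lower.

Request:
apply_moves --series '[[[0,0,0],[0,0,0]],[[0,0,0],[0,0,0]],[[0,0,0.3],[0,0,0]],[[0,0,0.6],[0,0,0]],[[0,0,0.8],[0,0,0]]]' --fingers 0.5

```text
time: 5.4
tool_pos: [0.461, -0.373, -0.0245]
eef_rot: [-0.0, 0.977, 0.212, -0.0]
ft_force: [0.1, -0.4, -1.0]
grip_width: 0.499
```

Request:
apply_moves --series '[[[0,0,0],[0,0,0]],[[0,0,0],[0,0,0]],[[0,0,0],[0,0,0]],[[0,0,0],[0,0,0]],[[0,0,0],[0,0,0]]]' --fingers 0

```text
time: 5.9
tool_pos: [0.4611, -0.3732, -0.0241]
eef_rot: [-0.0, 0.977, 0.212, -0.0]
ft_force: [-1.4, -0.7, -2.6]
grip_width: 0.304
```

Request:
apply_moves --series '[[[0,0,-4],[0,0,0]],[[0,0,-8],[0,0,0]],[[0,0,-12],[0,0,0]],[[1,-3,-16],[0,0,5]],[[2,-7,-20],[0,0,12]]]'

```text
time: 6.4
tool_pos: [0.4518, -0.3079, 0.172]
eef_rot: [0.001, 0.994, 0.105, 0.001]
ft_force: [2.1, 1.0, -1.2]
grip_width: 0.303
```

```bash
python3 - <<'E'
from h import *
delta([.435,-.03,.18]);print(tool()[2]['grip_width'])
E
```

```text
shift cm [  4.16 -27.53  -0.84]
tool y angle deg -77.95 z [ 0.0025 -0.0012 -1.    ]
0.30292467502068643
```

Request:
apply_moves --series '[[[1,-5,-1],[0,0,4.5]],[[2,-10,-1],[0,0,9]],[[3,-15,-1],[0,0,13]],[[3.5,-20,-1],[0,0,17]],[[4,-24.5,-1],[0,0,21]]]'

```text
time: 6.9
tool_pos: [0.4373, -0.0573, 0.1803]
eef_rot: [-0.0, 0.997, -0.076, 0.0]
ft_force: [1.6, 0.6, -2.3]
grip_width: 0.306
```

Request:
apply_moves --series '[[[0,-3,0],[0,0,0]],[[0,-3,0],[0,0,0]],[[0,-3,0],[0,0,0]]]'

```text
time: 7.2
tool_pos: [0.4421, -0.0291, 0.1802]
eef_rot: [0.0, 0.997, -0.073, 0.0]
ft_force: [0.0, -0.4, -2.4]
grip_width: 0.306
```

```bash
python3 - <<'E'
from h import *
print(tool()[2]['tool_pos'],tool()[2]['grip_width']);delta([.533,-.037,.18])
m=manip.camera_model('wrist');import pickle;pickle.dump(m,open('w3.pkl','wb'))
cv2.imwrite('pics/w3.png',manip.camera('wrist'))
E
```

```text
[ 0.44213432 -0.0291174   0.18020193] 0.3058018645835696
shift cm [ 9.1  -0.55  0.02]
tool y angle deg -98.41 z [ 2.e-04 -2.e-04 -1.e+00]
```

View pics/w3.png

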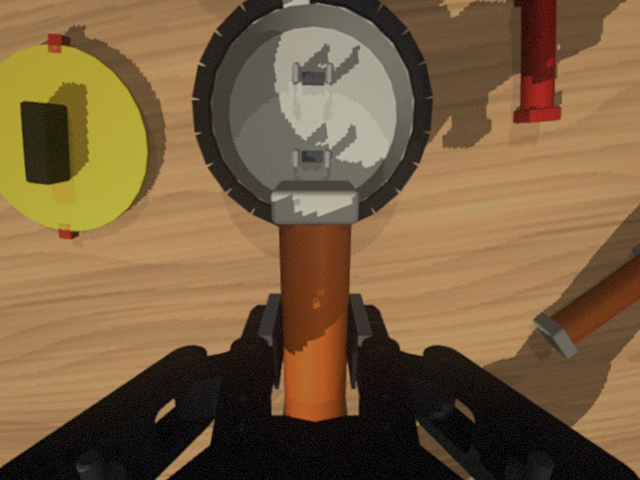

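Held cartridge is well aligned (cap centre at 315,207). Clip pairs at (313,75) and (312,157), notch at (297,2), lid on the left with lugs at (58,43) and (68,233).

```bash
python3 - <<'E'
from h import *
from math import *
import pickle
m=pickle.load(open('w3.pkl','rb'));im=cv2.imread('pics/w3.png')
P=plane(m,[[297,72],[330,72],[296,155],[329,155]],.045)[:,:2];a=(P[0]+P[1])/2;b=(P[2]+P[3])/2
print(P.round(4),'mid',(a+b)/2,'ang',degrees(atan2(*(a-b)[::-1])),np.hypot(*(a-b)))
hsv=cv2.cvtColor(im,cv2.COLOR_BGR2HSV);mk=(hsv[...,2]<50).astype(np.uint8);mk[215:]=0;mk[:,:190]=0;mk[:,436:]=0
n,l,st,c=cv2.connectedComponentsWithStats(mk);l=l==1+np.argmax(st[1:,4])
ys,xs=np.nonzero(l);H=cv2.convexHull(np.c_[xs,ys]).reshape(-1,2);H=H[(H[:,1]>3)&(H[:,1]<180)]
Q=plane(m,H,.072)[:,:2];A=np.c_[2*Q,np.ones(len(Q))];x=np.linalg.lstsq(A,(Q**2).sum(1),rcond=None)[0];print('pot',x[:2],sqrt(x[2]+x[0]**2+x[1]**2))
# cartridge in hand: axis height = tcp? use edges width
p,R,s=tool()
for z in(.20,.205,.21,.215,.22,.225):
    E=plane(m,[[272,207],[358,207],[280,230],[351,230],[286,395],[346,395]],z)-p
    T=R.inv().apply(E)*1000; print(z,T[:,:2].round(1).tolist())
E
```

```text
[[ 0.5656 -0.0328]
 [ 0.5618 -0.0588]
 [ 0.5016 -0.0217]
 [ 0.4975 -0.0491]] mid [ 0.53163587 -0.04059094] ang -9.175359083837188 0.06497897505289187
pot [ 0.53578259 -0.02437522] 0.07434729548856708
0.2 [[43.9, -20.1], [44.0, 17.1], [33.6, -16.9], [33.7, 14.4], [-55.3, -16.3], [-55.3, 15.0]]
0.205 [[44.9, -19.5], [45.0, 16.5], [35.0, -16.4], [35.1, 13.9], [-51.1, -15.8], [-51.0, 14.4]]
0.21 [[45.9, -18.9], [46.0, 15.9], [36.3, -15.9], [36.4, 13.3], [-46.8, -15.4], [-46.7, 13.9]]
0.215 [[46.9, -18.3], [47.0, 15.2], [37.6, -15.4], [37.7, 12.8], [-42.5, -14.9], [-42.4, 13.3]]
0.22 [[47.9, -17.7], [48.0, 14.6], [39.0, -14.9], [39.1, 12.3], [-38.3, -14.4], [-38.2, 12.8]]
0.225 [[48.9, -17.1], [49.0, 14.0], [40.3, -14.4], [40.4, 11.8], [-34.0, -13.9], [-33.9, 12.2]]
```

```bash
python3 - <<'E'
from h import *
m=manip.camera_model('side'); f=lambda u,v:[260+(u-400)*.3-.35,215+(v-300)*.3-.35]
# lips tops (525,455),(562,428) ; (612,478),(655,447) in the montage
print(plane(m,[f(525,455),f(562,428),f(612,478),f(655,447)],.045)[:,:2].round(4))
print('notch',plane(m,[f(485,417),f(716,440)],.070)[:,:2].round(4))
import pickle
w=pickle.load(open('w3.pkl','rb'))
im=cv2.imread('pics/w3.png');hsv=cv2.cvtColor(im,cv2.COLOR_BGR2HSV);v=hsv[...,2]
for r in(80,100,120):
    print(r,[int(x) for x in np.nonzero(v[r,150:470]<55)[0][[0,-1]]+150], plane(w,[[np.nonzero(v[r,150:470]<55)[0][0]+150,r],[np.nonzero(v[r,150:470]<55)[0][-1]+150,r]],.072)[:,:2].mean(0).round(4))
print(plane(w,[[297,2]],.07))
delta([.532,-.039,.18])
E
```

```text
[[ 0.583  -0.0269]
 [ 0.5609 -0.0562]
 [ 0.5178 -0.0145]
 [ 0.4914 -0.0477]]
notch [[ 0.6128 -0.0372]
 [ 0.4472 -0.0388]]
80 [196, 428] [ 0.555  -0.0434]
100 [199, 431] [ 0.5409 -0.0436]
120 [195, 430] [ 0.527  -0.0396]
[[ 0.60753961 -0.04060737  0.07      ]]
shift cm [ 9.03 -0.48  0.02]
tool y angle deg -98.56 z [ 0.e+00 -7.e-04 -1.e+00]
```

Request:
apply_moves --series '[[[4,-0.2,0],[0,0,0.6]],[[8,-0.4,0],[0,0,0.6]],[[9,-0.4,0],[0,0,0.6]],[[9,-0.4,4],[0,0,0.6]],[[9,-0.4,8],[0,0,0.6]]]'

```text
time: 7.75
tool_pos: [0.5328, -0.0413, 0.0999]
eef_rot: [0.0, 0.997, -0.081, 0.002]
ft_force: [-0.4, -0.1, -1.6]
grip_width: 0.303
```

Request:
apply_moves --series '[[[0,0,4],[0,0,0]],[[0,0,6.5],[0,0,0]],[[0,0,6.5],[0,0,0]]]'

```text
time: 8.05
tool_pos: [0.5282, -0.0407, 0.0321]
eef_rot: [0.001, 0.997, -0.081, -0.004]
ft_force: [0.1, 0.1, -0.7]
grip_width: 0.303
```

```bash
python3 - <<'E'
from h import *
print(tool()[2]['tool_pos']);delta([.532,-.0395,-.009])
cv2.imwrite('pics/w4.png',manip.camera('wrist'))
E
```

```text
[ 0.52823037 -0.04073366  0.03206616]
shift cm [ 0.38 -0.19  4.1 ]
tool y angle deg -99.28 z [-7.8e-03 -6.0e-04 -1.0e+00]
```

View pics/w4.png

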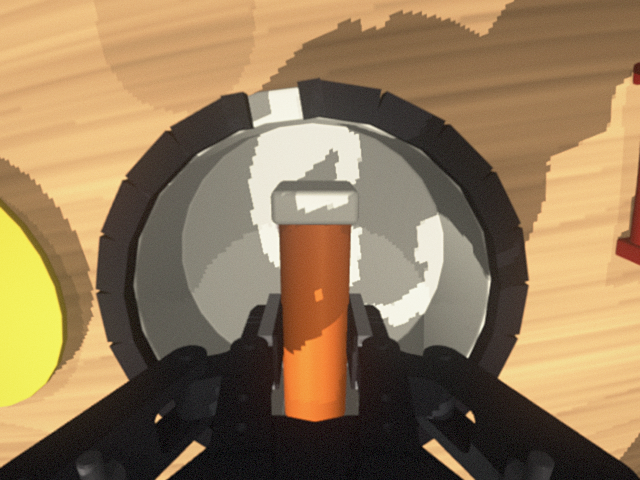

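Notch clear at (275,105). Rim spans columns 98–527, centre 312, and the cartridge is at column 315. I'll settle, then read the error.

Request:
apply_moves --series '[[[0,0,0],[0,0,0]],[[0,0,0],[0,0,0]]]'

```text
time: 8.3
tool_pos: [0.5329, -0.0397, 0.0368]
eef_rot: [0.0, 0.997, -0.08, 0.002]
ft_force: [-0.4, 0.6, -2.0]
grip_width: 0.305
```

```bash
cat > notch.py <<'E'
E
python3 - <<'E'
from h import *
from math import *
p,R,s=tool();print(p);m=manip.camera_model('wrist');im=manip.camera('wrist')
v=cv2.cvtColor(im,cv2.COLOR_BGR2HSV)[...,2]
# outer rim points via row scans, left: last bright->dark; use dark ring pixels outer edge
pts=[]
for r in range(150,330,10):
    d=np.nonzero(v[r]<60)[0]; d=d[(d>60)&(d<560)]
    pts+= [(d[0],r),(d[-1],r)]
pts=np.array(pts,float);print(pts[::4].tolist())
Q=plane(m,pts,.072)[:,:2]
import scipy.optimize as so
f=so.least_squares(lambda c:np.hypot(*(Q-c).T)-.09,[.53,-.04],loss='soft_l1',f_scale=.002);print('pot',f.x,np.abs(f.fun).mean())
c=f.x
N=plane(m,[[248,95],[303,90],[253,125],[303,118]],.072)[:,:2];print('notch',N.round(4),[round(degrees(atan2(*(n-c)[::-1])),1) for n in N],np.hypot(*(N-c).T))
delta([c[0],c[1],-.009])
cv2.imwrite('pics/w5.png',im)
E
```

```text
[ 0.53294769 -0.03965249  0.03676098]
[[174.0, 150.0], [153.0, 170.0], [140.0, 190.0], [146.0, 210.0], [134.0, 230.0], [114.0, 250.0], [120.0, 270.0], [126.0, 290.0], [113.0, 310.0]]
pot [ 0.52575924 -0.04083801] 0.002289623611497275
notch [[ 0.6237 -0.0297]
 [ 0.6221 -0.0495]
 [ 0.6132 -0.0294]
 [ 0.6126 -0.0479]] [6.5, -5.1, 7.5, -4.6] [0.09853929 0.09669516 0.0881485  0.08710177]
shift cm [-0.7   0.25  4.57]
tool y angle deg -99.17 z [ 3.1e-03 -3.0e-04 -1.0e+00]
```

Request:
apply_moves --series '[[[0,0,1],[0,0,0]],[[0,0,2],[0,0,0]],[[0,0,2.4],[0,0,0]],[[0,0,2.8],[0,0,0]],[[0,0,3.2],[0,0,0]]]'

```text
time: 8.85
tool_pos: [0.5326, -0.0398, 0.0035]
eef_rot: [0.0, 0.997, -0.08, 0.001]
ft_force: [0.0, -2.4, 6.8]
grip_width: 0.298
```

Request:
apply_moves --series '[[[0,0,0.4],[0,0,0]],[[0,0,0.8],[0,0,0]],[[0,0,1.2],[0,0,0]],[[0,0,1.3],[0,0,0]],[[0,0,1.3],[0,0,0]]]'

```text
time: 9.35
tool_pos: [0.5313, -0.0395, -0.0094]
eef_rot: [0.0, 0.997, -0.08, -0.0]
ft_force: [-1.2, -2.0, 9.6]
grip_width: 0.302
```

Request:
apply_moves --series '[[[0,0,0.2],[0,0,0]],[[0,0,0.4],[0,0,0]],[[0,0,0.4],[0,0,0]]]'

```text
time: 9.65
tool_pos: [0.5314, -0.0395, -0.0098]
eef_rot: [0.0, 0.997, -0.08, 0.001]
ft_force: [-7.8, -0.0, 45.4]
grip_width: 0.305
```

It stopped hard at the expected depth, so it's seated. Releasing and lifting.

Request:
apply_moves --series '[[[0,0,-0.4],[0,0,0]],[[0,0,-0.4],[0,0,0]],[[0,0,-0.4],[0,0,0]],[[0,0,-0.4],[0,0,0]]]' --fingers 0.6

```text
time: 10.05
tool_pos: [0.5313, -0.0387, -0.0106]
eef_rot: [-0.0, 0.997, -0.079, -0.001]
ft_force: [0.1, -0.4, -1.1]
grip_width: 0.599
```

Request:
apply_moves --series '[[[0,0,-3],[0,0,0]],[[0,0,-7],[0,0,0]],[[0,0,-12],[0,0,0]],[[-4,0,-17],[0,0,0]],[[-7,0,-19],[0,0,0]]]' --fingers 0.6

```text
time: 10.55
tool_pos: [0.464, -0.0278, 0.1817]
eef_rot: [-0.0, 0.997, -0.08, 0.002]
ft_force: [0.2, 0.6, 0.2]
grip_width: 0.601
```

Request:
apply_moves --series '[[[0,0,0],[0,0,0]],[[0,0,0],[0,0,0]],[[0,0,0],[0,0,0]]]' --fingers 1

```text
time: 10.85
tool_pos: [0.4633, -0.0279, 0.1794]
eef_rot: [0.0, 0.997, -0.08, -0.0]
ft_force: [0.4, -0.3, -0.5]
grip_width: 1.004
```

```bash
python3 - <<'E'
from h import *
import pickle
print(tool()[2]['tool_pos'])
m=manip.camera_model('wrist');pickle.dump(m,open('w6.pkl','wb'));cv2.imwrite('pics/w6.png',manip.camera('wrist'))
E
```

```text
[ 0.46331915 -0.02789092  0.17936616]
```

View pics/w6.png

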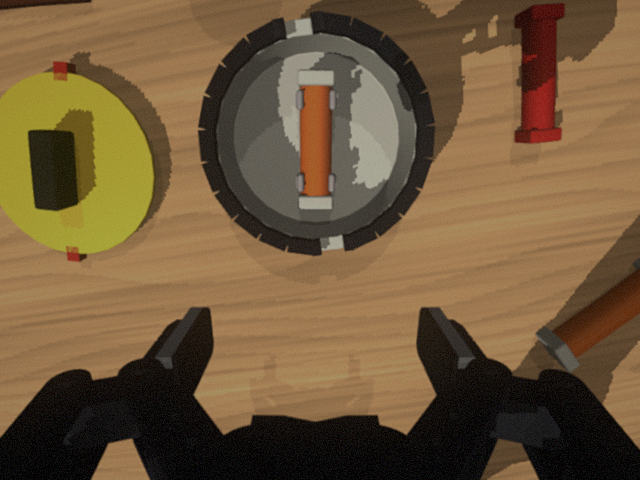

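Cartridge lies between both clip pairs (centre 316,139). Notches at (299,27) and (332,243), lid lugs at (61,69) and (74,255).

```bash
python3 - <<'E'
from h import *
from math import *
import pickle
m=pickle.load(open('w6.pkl','rb'))
def L(n,pts,z):
    P=plane(m,pts,z)[:,:2];a=P[0]-P[1];print(n,P.round(4).tolist(),'mid',P.mean(0).round(4),'ang',round(degrees(atan2(a[1],a[0])),2),'len',round(np.hypot(*a),4))
L('notch',[[299.5,28],[332,243]],.068)
L('rim lr',[[199,133],[434,133]],.072);L('rim tb',[[317,12],[317,255]],.072)
L('cart caps',[[316,77],[315.5,202]],.042)
L('lugs',[[61,70],[74.5,254]],.009)
im=cv2.imread('pics/w6.png');hsv=cv2.cvtColor(im,cv2.COLOR_BGR2HSV)
mk=cv2.inRange(hsv,(20,120,90),(35,255,255));cn=max(cv2.findContours(mk,cv2.RETR_EXTERNAL,cv2.CHAIN_APPROX_NONE)[0],key=len).reshape(-1,2)
cn=cn[cn[:,0]>4];cn=cv2.convexHull(cn).reshape(-1,2);cn=cn[cn[:,0]>10]
Q=plane(m,cn,.016)[:,:2];A=np.c_[2*Q,np.ones(len(Q))];x=np.linalg.lstsq(A,(Q**2).sum(1),rcond=None)[0];print('lid',x[:2],sqrt(x[2]+x[0]**2+x[1]**2))
b=((hsv[...,2]<60)*255).astype(np.uint8);b[:,90:]=0;b[:110]=0;b[225:]=0
ys,xs=np.nonzero(b);print('handle px',xs.min(),xs.max(),ys.min(),ys.max());P=plane(m,np.c_[xs,ys],.045)[:,:2]*1000;print(cv2.minAreaRect(P.astype(np.float32)))
delta([x[0],x[1],.18])
E
```

```text
notch [[0.6117, -0.0404], [0.4487, -0.0399]] mid [ 0.5302 -0.0401] ang -0.18 len 0.163
rim lr [[0.5522, 0.047], [0.5241, -0.1289]] mid [ 0.5381 -0.041 ] ang 80.91 len 0.1782
rim tb [[0.6189, -0.0542], [0.4416, -0.0261]] mid [ 0.5303 -0.0401] ang -9.01 len 0.1795
cart caps [[0.5808, -0.0475], [0.4802, -0.031]] mid [ 0.5305 -0.0393] ang -9.3 len 0.102
lugs [[0.634, 0.1808], [0.4612, 0.2282]] mid [0.5476 0.2045] ang -15.32 len 0.1792
lid [0.54743369 0.20066953] 0.08710312685499687
handle px 29 77 130 209
((546.3141479492188, 192.44699096679688), (42.10150146484375, 70.61495971679688), 74.29838562011719)
shift cm [  4.69 -23.91  -0.1 ]
tool y angle deg -99.13 z [-8.e-04 -1.e-04 -1.e+00]
```

Request:
apply_moves --series '[[[1,-5,0],[0,0,2]],[[1,-10,0],[0,0,4]],[[1,-15,0],[0,0,6.4]],[[0,-20,0],[0,0,6.4]],[[-3,-23.9,0],[0,0,6.4]]]'

```text
time: 11.4
tool_pos: [0.4743, 0.2153, 0.1787]
eef_rot: [-0.001, 0.991, -0.135, 0.001]
ft_force: [-0.3, -0.1, 0.2]
grip_width: 1.002
```

Request:
apply_moves --series '[[[0,0,0],[0,0,0]],[[0,0,0],[0,0,0]],[[0,0,0],[0,0,0]]]'

```text
time: 11.7
tool_pos: [0.4719, 0.2105, 0.1793]
eef_rot: [0.001, 0.991, -0.136, -0.0]
ft_force: [-0.0, -0.6, 0.0]
grip_width: 1.001
```

```bash
cat > lid.py <<'E'
from h import *
from math import *
import sys
m=manip.camera_model('wrist');im=manip.camera('wrist');cv2.imwrite(sys.argv[1],im)
zd,zl=float(sys.argv[2]),float(sys.argv[3])
hsv=cv2.cvtColor(im,cv2.COLOR_BGR2HSV)
mk=cv2.inRange(hsv,(20,110,60),(35,255,255));cn=max(cv2.findContours(mk,cv2.RETR_EXTERNAL,cv2.CHAIN_APPROX_NONE)[0],key=len)
cn=cv2.convexHull(cn).reshape(-1,2);cn=cn[(cn[:,1]<330)&(cn[:,1]>3)&(cn[:,0]>3)&(cn[:,0]<636)]
Q=plane(m,cn,zd)[:,:2];A=np.c_[2*Q,np.ones(len(Q))];x=np.linalg.lstsq(A,(Q**2).sum(1),rcond=None)[0];print('lid',len(Q),x[:2].round(4),'r',round(sqrt(x[2]+x[0]**2+x[1]**2),4))
r=cv2.inRange(hsv,(0,150,50),(6,255,255))|cv2.inRange(hsv,(172,150,50),(180,255,255))
k,l,st,c=cv2.connectedComponentsWithStats(r)
for i in range(1,k):
    if st[i,4]>40:
        P=plane(m,c[i],zl)[0,:2];d=P-x[:2]
        if np.hypot(*d)<.12: print('lug px',c[i].round(),st[i,4],P.round(4),'ang',round(degrees(atan2(d[1],d[0])),2),round(np.hypot(*d),4))
delta([*x[:2],.18])
E
python3 lid.py pics/w7.png .016 .012
```

```text
lid 59 [0.5476 0.2003] r 0.0872
lug px [302.  23.] 167 [0.6361 0.1756] ang -15.56 0.0919
lug px [304. 230.] 94 [0.4595 0.2251] ang 164.25 0.0915
shift cm [ 7.53 -1.1  -0.05]
tool y angle deg -105.7 z [-3.0e-04 -1.6e-03 -1.0e+00]
```

Request:
apply_moves --series '[[[4,-0.6,2],[0,0,0]],[[7.5,-1.1,5],[0,0,0]],[[7.5,-1.1,9],[0,0,0]],[[7.5,-1.1,13],[0,0,0]],[[7.5,-1.1,16],[0,0,0]]]'

```text
time: 12.25
tool_pos: [0.5467, 0.1996, 0.0175]
eef_rot: [0.001, 0.991, -0.137, -0.001]
ft_force: [-0.1, 0.0, 0.4]
grip_width: 1.003
```

Request:
apply_moves --series '[[[0,0,1],[0,0,0]],[[0,0,2],[0,0,0]],[[0,0,2.2],[0,0,0]],[[0,0,2.2],[0,0,0]]]'

```text
time: 12.65
tool_pos: [0.5475, 0.2024, -0.001]
eef_rot: [-0.0, 0.991, -0.135, 0.001]
ft_force: [-0.9, -0.5, -0.0]
grip_width: 0.998
```

Request:
apply_moves --series '[[[0,0,0],[0,0,0]],[[0,0,0],[0,0,0]],[[0,0,0],[0,0,0]],[[0,0,0],[0,0,0]],[[0,0,0],[0,0,0]]]' --fingers 0

```text
time: 13.15
tool_pos: [0.5469, 0.2024, -0.0014]
eef_rot: [-0.0, 0.991, -0.135, 0.0]
ft_force: [-0.0, -0.6, 5.1]
grip_width: 0.267
```

Request:
apply_moves --series '[[[0,0,0],[0,0,0]],[[0,0,0],[0,0,0]],[[0,0,0],[0,0,0]]]'

```text
time: 13.45
tool_pos: [0.5469, 0.2024, -0.0014]
eef_rot: [-0.0, 0.991, -0.135, 0.0]
ft_force: [-0.7, -0.4, 5.8]
grip_width: 0.267
```

Request:
apply_moves --series '[[[0,0,-3],[0,0,0]],[[0,0,-7],[0,0,0]],[[0,0,-11],[0,0,0]],[[0,0,-14],[0,0,0]],[[0,0,-14],[0,0,0]]]'

```text
time: 13.95
tool_pos: [0.5492, 0.2034, 0.1418]
eef_rot: [-0.002, 0.991, -0.135, 0.003]
ft_force: [1.0, 0.7, -3.5]
grip_width: 0.268
```

```bash
python3 - <<'E'
from h import *
delta([.5305,-.040,.13]);print(tool()[2]['grip_width'],tool()[2]['ft_force'])
E
python3 lid.py pics/w8.png .153 .149
```

```text
shift cm [ 4.71 23.96  1.09]
tool y angle deg -105.54 z [ 0.0071  0.0029 -1.    ]
0.26832454167815306 [ 1.02492771  0.68375123 -3.50701415]
lid 49 [0.5478 0.2041] r 0.0906
lug px [315.  89.] 785 [0.6391 0.1782] ang -15.85 0.0949
shift cm [ 0.01 -0.13 -4.06]
tool y angle deg -105.53 z [ 0.003   0.0013 -1.    ]
```

Request:
apply_moves --series '[[[1,4.5,0],[0,0,-3]],[[2,9.3,0],[0,0,-6]],[[3,14,0],[0,0,-9]],[[4,18.9,0],[0,0,-12]],[[4.9,23.8,0],[0,0,-15.4]]]'

```text
time: 14.5
tool_pos: [0.5281, -0.0415, 0.136]
eef_rot: [-0.0, 1.0, 0.0, -0.002]
ft_force: [0.5, 0.2, -3.8]
grip_width: 0.27
```

Request:
apply_moves --series '[[[0,0,0],[0,0,0]],[[0,0,0],[0,0,0]],[[0,0,0],[0,0,0]],[[0,0,0],[0,0,0]]]'

```text
time: 14.9
tool_pos: [0.5297, -0.0377, 0.1373]
eef_rot: [-0.001, 1.0, 0.0, -0.001]
ft_force: [-0.1, 1.2, -3.4]
grip_width: 0.265
```

```bash
python3 lid.py pics/w9.png .155 .151; python3 - <<'E'
from h import *
delta([.5305,-.040,.0585]);print(tool()[0])
E
```

```text
lid 44 [ 0.5313 -0.0369] r 0.0869
lug px [315.  89.] 769 [ 0.6224 -0.0371] ang -0.1 0.0911
shift cm [ 0.15 -0.09 -4.25]
tool y angle deg -89.95 z [-1.e-03  9.e-04 -1.e+00]
shift cm [0.07 0.22 7.9 ]
tool y angle deg -89.95 z [-1.e-03  9.e-04 -1.e+00]
[ 0.52983819 -0.03782709  0.13753453]
```

Request:
apply_moves --series '[[[0.05,0.2,2],[0,0,0]],[[0.05,0.2,4],[0,0,0]],[[0.05,0.2,5.5],[0,0,0]],[[0.05,0.2,6.2],[0,0,0]],[[0.05,0.2,6.6],[0,0,0]]]'

```text
time: 15.45
tool_pos: [0.5304, -0.041, 0.0715]
eef_rot: [-0.0, 1.0, -0.0, -0.0]
ft_force: [-0.9, 0.1, -2.2]
grip_width: 0.265
```

Request:
apply_moves --series '[[[0,0,0.3],[0,0,0]],[[0,0,0.6],[0,0,0]],[[0,0,0.9],[0,0,0]],[[0,0,1.2],[0,0,0]],[[0,0,1.2],[0,0,0]]]'

```text
time: 15.95
tool_pos: [0.5307, -0.0419, 0.0607]
eef_rot: [0.0, 1.0, -0.001, 0.0]
ft_force: [-1.6, -0.2, 4.6]
grip_width: 0.269
```

Request:
apply_moves --series '[[[0,0,0.1],[0,0,0]],[[0,0,0.2],[0,0,0]],[[0,0,0.3],[0,0,0]],[[0,0,0.3],[0,0,0]]]'

```text
time: 16.35
tool_pos: [0.5307, -0.0417, 0.0599]
eef_rot: [0.0, 1.0, -0.001, 0.001]
ft_force: [-7.2, 1.3, 23.6]
grip_width: 0.263
```

Firm stop at about the home height. Easing off, releasing and checking.

Request:
apply_moves --series '[[[0,0,-0.3],[0,0,0]],[[0,0,-0.3],[0,0,0]],[[0,0,-0.3],[0,0,0]],[[0,0,-0.3],[0,0,0]],[[0,0,-0.3],[0,0,0]]]' --fingers 0.7

```text
time: 16.85
tool_pos: [0.5305, -0.042, 0.0598]
eef_rot: [0.0, 1.0, -0.001, -0.0]
ft_force: [-0.1, -0.1, 0.3]
grip_width: 0.699
```

Request:
apply_moves --series '[[[0,0,-4],[0,0,0]],[[0,0,-8],[0,0,0]],[[-3,0,-12],[0,0,0]],[[-7,0,-14],[0,0,0]],[[-7,0,-14],[0,0,0]]]'

```text
time: 17.35
tool_pos: [0.4557, -0.0424, 0.202]
eef_rot: [0.0, 1.0, -0.002, -0.001]
ft_force: [-0.3, 0.1, 0.4]
grip_width: 0.703
```

```bash
python3 lid.py pics/w10.png .077 .075; python3 - <<'E'
from h import *
ms=[]
for n,c,r in(('scene',(320,240),(45,60)),('side',(320,250),(45,60))):
    im=manip.camera(n);x,y=c;h,w=r;ms.append(cv2.resize(im[y-h:y+h,x-w:x+w],(400,300),interpolation=cv2.INTER_CUBIC))
w=cv2.imread('pics/w10.png')
cv2.imwrite('pics/fin.png',np.vstack([np.hstack(ms),np.hstack([cv2.resize(w,(400,300)),np.zeros((300,400,3),np.uint8)])]))
# height by triangulating handle-top centroid in scene and side
E
```

```text
lid 57 [ 0.5333 -0.0414] r 0.0876
lug px [313.   5.] 178 [ 0.6241 -0.0414] ang -0.05 0.0908
lug px [313. 239.] 127 [ 0.442  -0.0408] ang 179.64 0.0914
shift cm [ 7.46 -0.1   2.12]
tool y angle deg -90.16 z [ 2.e-04 -4.e-04 -1.e+00]
```

View pics/fin.png

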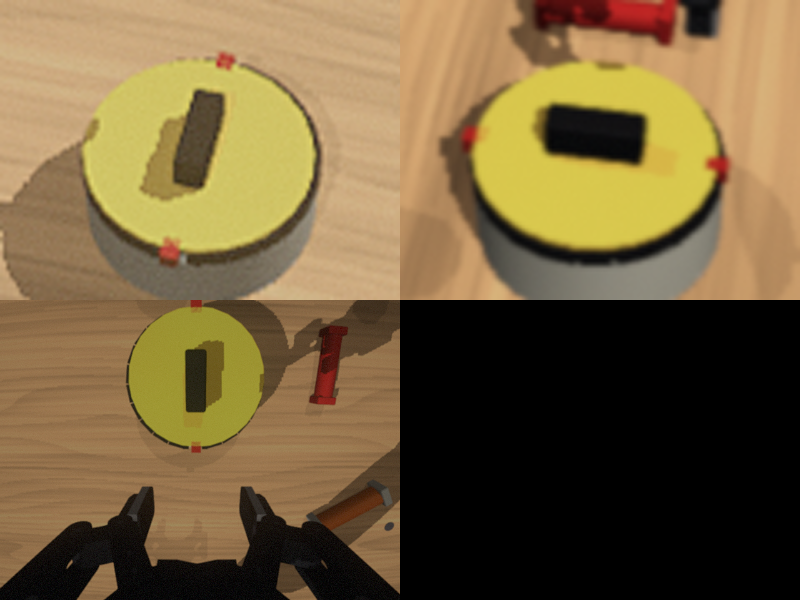

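Lid looks fully down, with the lugs at both notches and a white sliver of notch beside the near lug. I'll check the height numerically from the two fixed views, using the lid at its known starting height as the reference.

```bash
python3 - <<'E'
from h import *
from math import *
def fit(n,im,z,u):
    m=manip.camera_model(n);hsv=cv2.cvtColor(im,cv2.COLOR_BGR2HSV)
    mk=cv2.inRange(hsv,(20,120,90),(35,255,255));roi=np.zeros_like(mk);cv2.circle(roi,u,60,255,-1);mk&=roi
    cn=cv2.convexHull(max(cv2.findContours(mk,cv2.RETR_EXTERNAL,cv2.CHAIN_APPROX_NONE)[0],key=len)).reshape(-1,2)
    Q=plane(m,cn,z)[:,:2];A=np.c_[2*Q,np.ones(len(Q))];x=np.linalg.lstsq(A,(Q**2).sum(1),rcond=None)[0];return x[:2]
b={n:manip.camera(n) for n in('scene','side')}
for z in(.013,.018,.023): print('start',z,[fit(n,cv2.imread(f'pics/{n}0.png'),z,u).round(4) for n,u in(('scene',(411,278)),('side',(294,354)))])
for z in(.073,.078,.085,.09): print('now',z,[fit(n,b[n],z,u).round(4) for n,u in(('scene',(320,235)),('side',(320,250)))])
s=manip.observe();print(s['time'],s['ft_force'])
E
```

```text
start 0.013 [array([0.5465, 0.2006]), array([0.5496, 0.1981])]
start 0.018 [array([0.5495, 0.2002]), array([0.5488, 0.2009])]
start 0.023 [array([0.5525, 0.1998]), array([0.548 , 0.2038])]
now 0.073 [array([ 0.5307, -0.041 ]), array([ 0.5347, -0.0459])]
now 0.078 [array([ 0.5339, -0.0403]), array([ 0.5339, -0.0415])]
now 0.085 [array([ 0.5385, -0.0393]), array([ 0.5329, -0.0353])]
now 0.09 [array([ 0.5417, -0.0385]), array([ 0.5321, -0.0309])]
17.6 [ 0.67196703 -0.61086451 -0.63139945]
```

Both views agree on the disc top at z=0.078 m, which is the home height; on the collar it would be 0.085. Handing in.

```bash
python3 -c "
from rig import manip
print(manip.sign_off())"
```

```text
the job is handed in; nothing more can be done
None
```

I snapped the smaller orange cartridge into both clip pairs, then put the lid on with its lugs in the notches. The job was handed in at about 17.6 s; sign-off gives no verdict.

- **Cartridge:** It stopped hard at the seated depth with 45 N on the wrist. The wrist view showed it in both clip pairs at about (0.5305, -0.039), along -9.3°. The clips' line measured -9.2°.
- **Lid:** I turned it in the air to the measured notch line (-0.2°), so it dropped in without any searching on the rim. Its lugs lie at about -0.1°. Both fixed cameras agree on a disc top at 78 mm, the home height; it would be 85 mm with the lugs on the collar. I did not measure level directly, but no gap shows under the disc.
- **Released:** The gripper is open and clear, with no contact force. I touched no bystanders.

**Readings that disagreed:**
- **Finger tips:** They sit about 25 mm behind the reported tool point, so the first grasp closed on nothing above the cartridge. A second grasp held too high, so I gripped it again lower down.
- **Lid centring:** Different views put the pot centre at x = 0.530 to 0.534, so centring is known only to about 3 mm. The lugs being in the notches supports it.
- **Pot fits:** Two automatic circle fits of the pot rim were poor, and I discarded them.

I viewed 10 pictures in all, including crops.

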